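# Open the control unit's case and set the bench magnifier over its radio module

### The job

Get the control unit ready for inspection: swing the steel hasp off the lid's catch and past upright, then raise the clear lid until it stands open, then take the bench magnifier by its blue post and swing its stiff arm round until the lens is centred above the white radio module in the case, and let go so that it stays there. Do not lift the lid while the hasp is still over the catch, and do not push the other things on the bench about.

Things in the scene. Friction and masses are not known exactly. Their poses are not given: they have to be found in the camera images.
- case: the control unit's aluminium case, fixed to the bench: open-topped box 200 mm (its x) by 160 mm (its y) by 55 mm high with a green circuit board inside and a yellow-edged clear lid on top. Origin: centre of its underside. Its y axis points from the lid's hinge side to the hasp's side. Yaw varies by about 0.3 rad either way
- lid_hinge (a point): middle of the lid's hinge line, which runs along the case's x axis; in the case's frame (0, -83, 56) mm
- lid_bar (a point): middle of the lid's black grip bar: round, 10 mm thick, 60 mm long, along the case's x axis, on two stalks sloping up and out from the lid's free edge. From the hinge line it lies 185 mm out along the lid and 45 mm above the lid's underside; with the lid shut at (50, 102, 101) mm in the case's frame. Straddle it from above; it turns between the fingers as the lid swings
- lid (a joint): angle of the lid, rad: 0 shut, 1.57 upright, 1.9 its stop. Stiff hinge: the lid stays where it is left. The clear lid is 165 mm from hinge to free edge, 200 mm wide, 5 mm thick
- hasp_hinge (a point): middle of the hasp's hinge line, which runs along the case's x axis on the wall facing away from the lid's hinge; in the case's frame (-50, 88, 64) mm
- hasp_bar (a point): middle of the hasp's red pull bar: round, 10 mm thick, 58 mm long, along the case's x axis, on two sloping stalks at the end of the slotted steel hasp (40 x 70 mm). With the hasp on the catch it is at (-50, 3, 99) mm in the case's frame: 85 mm from the hasp's hinge line towards the lid's hinge, 35 mm above it. It turns between the fingers as the hasp swings
- hasp (a joint): angle of the hasp, rad: 0 flat on the lid with the catch's loop in its slot, 1.57 upright, 2.2 its stop, leaning outward away from the lid. Stays where it is left
- module: the radio module to be inspected: white square-edged block with a blue patch on top, 42 x 36 x 6 mm, on the green board inside the case, fixed; its place on the board varies. Origin: centre of its underside, 14 mm above the bench
- magnifier: round white foot (160 mm across, 24 mm high) and steel post of the bench magnifier, fixed to the bench; origin on the post's axis at bench level. It carries two level booms 265 mm up, joined by a stiff upright elbow pivot: from above, the fore boom bends counter-clockwise from the upper boom's direction by 0 to 2.6 rad (2.2 to 2.45 at the start)
- mag_upper (a joint): angle of the upper boom about the post, rad, counter-clockwise from above; at 0 the boom points 1.1 rad clockwise of the foot's -x axis (at 1.1 along -x). Range -0.8 to 3.0. Stiff: stays where it is left. The upper boom is 320 mm long, post axis to elbow axis
- lens (a point): centre of the magnifier's round lens (white rim 136 mm across, 16 mm thick), 310 mm from the elbow axis (which joins the two booms) along the fore boom, 265 mm above the bench
- mag_grip (a point): grip point of the blue upright post on the fore boom: round, 22 mm across, its top 323 mm above the bench and 50 mm above the boom; this point is on its axis, 305 mm above the bench, 220 mm from the elbow axis, 90 mm short of the lens centre. It turns between the fingers as the arm swings; pulling it sideways takes about 3 to 6 N
- chassis: bystander: finished aluminium tray with a circuit board, 200 x 160 x 35 mm, loose; origin centre of underside
- driver: bystander: orange-handled screwdriver, 170 mm, loose, lying beside the case on the hasp's side
- relays: bystander: grey block with white relays, 100 x 35 x 42 mm, loose, near the case's end towards the robot; origin centre of underside
- flux: bystander: blue plastic bottle, 52 mm across, 120 mm tall, loose, beyond the case; origin centre of underside
- meter: bystander: yellow multimeter lying flat, 170 x 85 x 40 mm, loose; origin centre of underside
- bin: bystander: open blue bin 140 x 100 x 60 mm, loose; origin centre of underside
- tape: bystander: yellow roll of tape lying flat, 90 mm across, 24 mm high, loose; origin centre of underside

How it is judged:
By the outcome, as a careful person would: the job done as asked, in the order asked, and still so for the second after the job is handed in, with the robot touching nothing.
It also fails if it takes over 72 s, if anything falls off the work surface, if the arm or the gripper's body presses on something with over 40 N, if the wrist force passes 120 N, or if a joint passes its speed limit or range.

### The arm

A 7-joint arm with a two-finger parallel gripper is mounted at the origin on the work surface. World frame = base frame: x ahead of the robot, y to its left, z up, the work surface at z = 0. Lengths are in m, angles in rad, forces in N, time in s.
With the tool pointing down it reaches from about 0.425 to 0.925 m from the base axis. Payload 6.8 kg.
Tool frame: the origin (TCP) lies midway between the tips of the shut fingers; the grasp point (between the pads) lies 19 mm behind it; z points along the fingers, y is the direction in which the jaws open and shut (so a half turn about z gives the same grasp; the last joint's range is limited). The gripper opens to 85 mm and grips with 20 to 120 N. Pads are 22 mm wide; open, the fingers measure 114 mm over their backs; the gripper's body (76 mm by 85 mm) begins 54 mm behind the grasp point. The pads swing forward as they close: fully open they stand 13 mm farther back than shut.
Start: joints at [-1.371, 0.477, 0.022, 1.555, -0.011, 1.109, -0.083], TCP at [0.204, 0.643, 0.231] pointing down, gripper open.
Joint ranges: [-2.96, 2.96], [-0.34, 2.1], [-1.41, 1.46], [0.24, 2.44], [-1.37, 4.51], [0.17, 1.92], [-2.96, 2.96]. Speed limits (rad/s): [2.39, 2.39, 3.14, 3.14, 3.14, 3.14, 3.14].

### API

Orientations are given as a rotation vector (axis times angle).
In Python, from bench import r gives the robot as it stands. The module is installed in compiled form; this text tells all that it offers.
- The arm moves only by the tool apply_moves, never from a script. Its argument "plan" is a list that holds one entry, the list of rows, each a list of 7 numbers: the turn, a rotation vector about the tool's x, y, z scaled (see below), then the shift along the tool's x, y, z scaled (see below), then the closure, from -1 (fully open) to 1 (shut). In form: [[[wx, wy, wz, tx, ty, tz, grip], ...]]. A call has 1 to 12 rows; each row is the pose to reach, as a shift and turn from the pose commanded when the call began, along the tool's axes at that moment, turning the shorter way round; what a row does not reach only later rows make up. The controller multiplies each number of a shift by 0.4 m and each number of a turn by 180 degrees. A row lasts 1/12 s, in which the tool goes at most 41.7 mm and 7.16 degrees, less where a joint would pass 70% of its speed; a pose out of reach is approached as far as the arm can. A call with a number of a shift or a turn outside -1 to 1 is refused whole. A call with a gripper value outside its range is refused whole. The fingers move at their own pace and stop on an object; "force" is the grip in N (left out, the last holds). Time passes only in rows, so rows that repeat a pose let the fingers close. It gives the time, the measured TCP pose, the force and the opening at its end, in the units of the state.
- r.get_obs(): the state, without advancing time (a new reading comes with each control period).
- r.grab_frame(name): name is "scene" or "top"; returns a dict with "pixels" (420x560x3 uint8, blue, green, red), "fx", "fy", "cx", "cy" (pixels), "k1" (the pictures are not rectified: a ray, as slopes to the right and down, at radius r is drawn at 1 + k1 r^2 times it, then the intrinsics apply), "pose" (4x4, takes a point from camera to world coordinates). Camera axes: x right, y up, looking along -z (the intrinsics and any distortion apply to the point x, -y, -z); pixel columns grow to the right and rows downward; lengths in m; the calibration is good to about 2 mm. A picture is of the moment at which its call begins. There is no depth.
- r.hand_in(): hands the job in, once; it reports no verdict.
The state is a dict: "clock": time; "joints": joint angles; "qvel": joint speeds; "tau": joint torques, N m; "tcp_pos": TCP position; "orientation": TCP orientation; "contact_force": force on the tool from outside, world axes, zero at the start; "moment": the same for the moment, N m; "grip_width": finger opening in m.
Only numpy, scipy, OpenCV 4.12 (cv2) and the standard library are available. Lean on these libraries where they do the work, as an engineer would, in place of code of your own. Each camera call takes 0.05 s, during which the arm holds its last target. There are 200 camera calls.

## Working session

There is one attempt and no reset: what is moved stays moved. The work goes in short steps, Python scripts to look and compute and a tool call to move; the robot and the scene stay as the last step left them, time stands still between calls to the robot, and variables do not carry over. Pictures are saved under pics/ and viewed, on a budget of 10 in all, crops included, one or two more only if the job needs it, and the job is handed in when it is done.

Besides the shell and the picture viewer there is one more tool, called as a command line: name --argument value ..., lists and objects as JSON in quotes. apply_moves: Moves the arm, as the interface text tells. Its arguments: {"type":"object","properties":{"plan":{"type":"array","items":{"type":"array","items":{"type":"array","items":{"type":"number","minimum":-1,"maximum":1}}}},"force":{"type":"number"}},"required":["plan"]}

```bash
mkdir -p pics; cat > h.py <<'E'
import numpy as np, cv2
from bench import r
from scipy.spatial.transform import Rotation as R
def grab(n,f=None):
    d=r.grab_frame(n)
    if f: cv2.imwrite('pics/'+f,d['pixels'])
    return d
def proj(d,P):
    P=np.atleast_2d(P); T=np.linalg.inv(d['pose']); c=P@T[:3,:3].T+T[:3,3]
    u=c[:,0]/-c[:,2]; v=-c[:,1]/-c[:,2]; s=1+d['k1']*(u*u+v*v)
    return np.c_[d['fx']*u*s+d['cx'],d['fy']*v*s+d['cy']]
def ray(d,px):
    K=np.array([[d['fx'],0,d['cx']],[0,d['fy'],d['cy']],[0,0,1]])
    u=cv2.undistortPoints(np.array(px,float).reshape(-1,1,2),K,np.array([d['k1'],0,0,0,0.]))[:,0]
    x=(np.array(px,float).reshape(-1,2)-[d['cx'],d['cy']])/[d['fx'],d['fy']]; u=x.copy()
    for _ in range(50): u=x/(1+d['k1']*(u**2).sum(1,keepdims=True))
    D=np.c_[u[:,0],-u[:,1],-np.ones(len(u))]@d['pose'][:3,:3].T
    return d['pose'][:3,3],D
def atz(d,px,z):
    o,D=ray(d,px); z=np.asarray(z,float)
    return o+D*((z-o[2])/D[:,2])[:,None]
def st():
    s=r.get_obs(); print({k:np.round(s[k],3).tolist() for k in('clock','joints','tcp_pos','orientation','contact_force','grip_width')}); return s
E
python3 - <<'E'
from h import *
st()
for n in('scene','top'):
    d=grab(n,n+'0.png'); print(n,d['fx'],d['cx'],d['cy'],d['k1'],d['pose'].round(3).tolist())
E
```

```text
{'clock': 0.0, 'joints': [-1.371, 0.478, 0.022, 1.556, -0.011, 1.109, -0.083], 'tcp_pos': [0.204, 0.643, 0.23], 'orientation': [-0.482, -3.104, 0.003], 'contact_force': [0.048, -0.598, -0.095], 'grip_width': 0.086}
scene 458.8788465769417 283.3567820604292 207.8148335754144 -0.06492714674953885 [[-0.481, -0.756, 0.445, 1.007], [0.877, -0.417, 0.24, 0.263], [0.004, 0.505, 0.863, 1.161], [0.0, 0.0, 0.0, 1.0]]
top 453.780149370678 281.0554157263933 218.34295687383118 -0.1456157532281915 [[0.019, 0.978, -0.21, 0.253], [-1.0, 0.02, 0.0, 0.005], [0.004, 0.21, 0.978, 1.36], [0.0, 0.0, 0.0, 1.0]]
```

View pics/scene0.png

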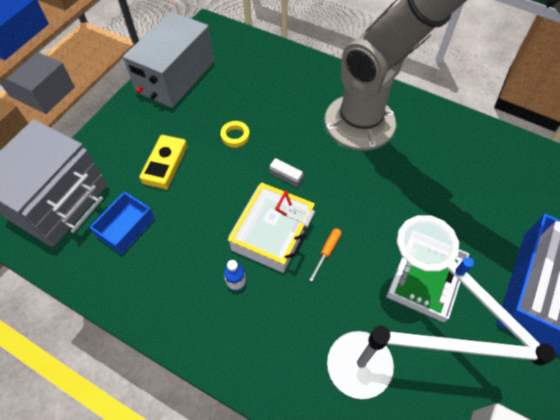

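View pics/top0.png

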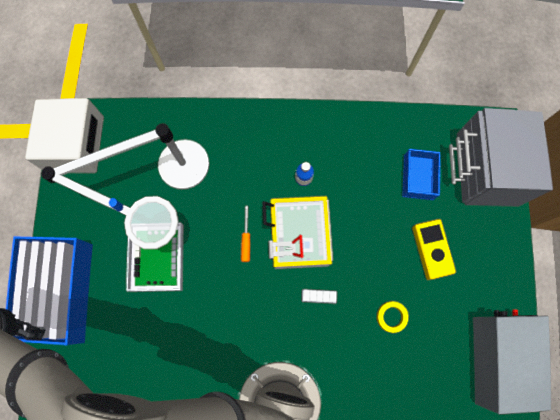

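The scene picture shows the case at about (272,225), the driver at (328,255) and the magnifier foot at (360,365). In the top picture the lid's yellow edge spans (273,198)-(330,267), with the black bar at (268,214) and the red bar at (298,246). The magnifier has its post at (163,132), elbow at (48,174), blue grip at (114,204) and lens at (151,222). I'll zoom in to measure these.

```bash
python3 - <<'E'
import cv2,numpy as np
t=cv2.imread('pics/top0.png');s=cv2.imread('pics/scene0.png')
a=cv2.resize(t[185:285,255:345],None,fx=4.4,fy=4.4,interpolation=cv2.INTER_CUBIC)
b=cv2.resize(s[175:275,222:322],None,fx=4,fy=4,interpolation=cv2.INTER_CUBIC)
c=np.zeros((440,800,3),np.uint8);c[:440,:396]=a;c[:400,400:800]=b
cv2.imwrite('pics/crop1.png',c)
E
```

```text
(no output)
```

View pics/crop1.png

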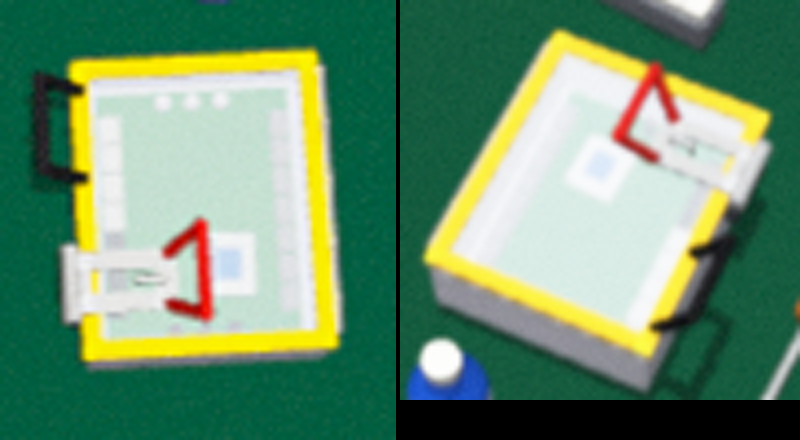

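```bash
python3 - <<'E'
from h import *
from scipy.optimize import least_squares
dt=r.grab_frame('top');ds=r.grab_frame('scene')
T=lambda L:np.array(L)/4.4+[255,185]-.4
S=lambda L:(np.array(L)-[400,0])/4.+[222,175]-.4
M=np.array([[100,82,61],[100,-83,61],[-100,-83,61],[-100,82,61],[-50,3,99],[50,102,101]])/1e3
mt=T([(70,62),(316,50),(338,345),(85,360),(205,268),(42,125)])
ms=S([(655,355),(428,258),(558,32),(770,118),(637,104),(712,280)])
W=lambda p,M:np.c_[M[:,:2]@np.array([[np.cos(p[2]),-np.sin(p[2])],[np.sin(p[2]),np.cos(p[2])]]).T+p[:2],M[:,2]]
f=lambda p:np.r_[(proj(dt,W(p,M))-mt).ravel(),(proj(ds,W(p,M))-ms).ravel()]
q=least_squares(f,[.5,-.05,0],x_scale=.01,loss='soft_l1');p=q.x;print('case',p.round(4));print(q.fun.reshape(-1,2).round(1).tolist())
print('bars',W(p,M[4:]).round(4).tolist())
print('module',atz(dt,T([(230,263)]),[.02]).round(4),atz(ds,S([(600,165)]),[.02]).round(4))
def blob(d,lo,hi,box):
    h=cv2.cvtColor(d['pixels'],cv2.COLOR_BGR2HSV);m=cv2.inRange(h,lo,hi);x0,y0,x1,y1=box
    ys,xs=np.nonzero(m[y0:y1,x0:x1]);return np.array([xs.mean()+x0,ys.mean()+y0]),len(xs),(xs.min()+x0,xs.max()+x0,ys.min()+y0,ys.max()+y0)
def tri(a,b):
    o1,D1=ray(dt,[a]);o2,D2=ray(ds,[b]);A=np.c_[D1[0],-D2[0]];s=np.linalg.lstsq(A,o2-o1,rcond=None)[0]
    P,Q=o1+s[0]*D1[0],o2+s[1]*D2[0];return (P+Q)/2,np.linalg.norm(P-Q)
bl=((105,120,60),(125,255,255)); bk=((0,0,0),(180,255,50))
for n,c,b1,b2 in(('grip',bl,(100,190,130,220),(450,250,480,280)),('elbow',bk,(35,160,62,190),(530,335,560,370)),('post',bk,(150,115,178,140),(365,320,395,352))):
    a=blob(dt,*c,b1);b=blob(ds,*c,b2);print(n,a,b,tri(a[0],b[0]))
print('foot',atz(dt,[(183,164)],[.024]),atz(ds,[(360,365)],[.024]))
print('lens',tri((151,222),(428,243)))
E
```

```text
case [ 0.4942 -0.0505  0.0709]
[[-0.4, 0.6], [-0.7, 0.6], [-0.7, 0.8], [-0.5, 0.4], [-0.7, 0.7], [-0.5, 0.1], [-1.7, 0.6], [-1.1, 0.8], [-0.6, 0.5], [-0.6, -0.3], [-0.6, -0.1], [-0.6, -0.3]]
bars [[0.4441, -0.051, 0.099], [0.5369, 0.0548, 0.101]]
module [[ 0.4621 -0.0737  0.02  ]] [[ 0.459  -0.0713  0.02  ]]
grip (array([115.25225225, 204.21621622]), 111, (np.int64(109), np.int64(122), np.int64(198), np.int64(210))) (array([464.55102041, 265.59183673]), 196, (np.int64(456), np.int64(473), np.int64(257), np.int64(274))) (array([0.50656597, 0.41274615, 0.30209033]), np.float64(0.0026218154067396676))
elbow (array([ 47.92907801, 173.79432624]), 141, (np.int64(42), np.int64(54), np.int64(167), np.int64(182))) (array([544.47301587, 354.45714286]), 315, (np.int64(532), np.int64(556), np.int64(344), np.int64(364))) (array([0.5934017 , 0.6184086 , 0.27050123]), np.float64(0.0010644654672746388))
post (array([163.96059113, 131.90147783]), 203, (np.int64(156), np.int64(172), np.int64(124), np.int64(139))) (array([378.63688761, 337.43804035]), 347, (np.int64(369), np.int64(388), np.int64(326), np.int64(349))) (array([0.71302614, 0.31705079, 0.26272911]), np.float64(0.0022703361466888047))
foot [[0.70629522 0.31380881 0.024     ]] [[0.71748812 0.3195233  0.024     ]]
lens (array([0.47150626, 0.33097307, 0.26401799]), np.float64(0.0036931672897798353))
```

```bash
cat >> h.py <<'E'
C=np.array([.4945,-.0505]); YAW=.071
def case(p):
    p=np.array(p)/1e3; c,s=np.cos(YAW),np.sin(YAW)
    return np.array([C[0]+c*p[0]-s*p[1],C[1]+s*p[0]+c*p[1],p[2]])
def rows(wps,yaw=None):
    "wps: (world TCP xyz, grip); yaw of the case-like frame the jaws' y follows"
    s=r.get_obs(); R0=R.from_rotvec(s['orientation']); p0=np.array(s['tcp_pos'])
    if yaw is None: w=np.zeros(3)
    else:
        y=np.array([-np.sin(yaw),np.cos(yaw),0])
        cand=[]
        for sg in(1,-1):
            z=np.array([0,0,-1.]); cand.append((R0.inv()*R.from_matrix(np.c_[np.cross(sg*y,z),sg*y,z])).as_rotvec())
        w=min(cand,key=np.linalg.norm)
    for p,g in wps: print('[%s,%g]'%(','.join('%.3f'%v for v in np.r_[w/np.pi,R0.inv().apply(np.array(p)-p0)/.4]),g))
G=np.array([0,0,-.019])
E
python3 - <<'E'
from h import *
s=st(); print(R.from_rotvec(s['orientation']).as_matrix().round(2))
b=case((-50,3,99)); print(b)
rows([((.204,.643,.42),0),((.43,.3,.42),0),((b[0],b[1],.42),0),((b[0],b[1],.2),.2)],YAW)
E
```

```text
{'clock': 0.2, 'joints': [-1.371, 0.478, 0.022, 1.556, -0.011, 1.109, -0.083], 'tcp_pos': [0.204, 0.643, 0.231], 'orientation': [-0.482, -3.104, 0.002], 'contact_force': [0.047, 0.538, 0.237], 'grip_width': 0.086}
[[-0.95  0.3  -0.  ]
 [ 0.3   0.95 -0.  ]
 [-0.   -0.   -1.  ]]
[ 0.44441315 -0.05105458  0.099     ]
[-0.000,-0.000,-0.121,0.001,-0.001,-0.473,0]
[-0.000,-0.000,-0.121,-0.797,-0.647,-0.472,0]
[-0.000,-0.000,-0.121,-1.097,-1.472,-0.472,0]
[-0.000,-0.000,-0.121,-1.097,-1.472,0.078,0.2]
```

apply_moves --plan '[[[0, 0, 0, 0, 0, -0.473, 0.2], [0, 0, 0, 0, 0, -0.473, 0.2], [0, 0, 0, 0, 0, -0.473, 0.2], [0, 0, 0, 0, 0, -0.473, 0.2], [0, 0, -0.121, -0.797, -0.647, -0.472, 0.2], [0, 0, -0.121, -0.797, -0.647, -0.472, 0.2], [0, 0, -0.121, -0.797, -0.647, -0.472, 0.2], [0, 0, -0.121, -0.797, -0.647, -0.472, 0.2], [0, 0, -0.121, -0.797, -0.647, -0.472, 0.2], [0, 0, -0.121, -0.797, -0.647, -0.472, 0.2], [0, 0, -0.121, -0.797, -0.647, -0.472, 0.2], [0, 0, -0.121, -0.797, -0.647, -0.472, 0.2]]]'

```text
clock: 1.2
tcp_pos: [0.3879, 0.363, 0.4161]
orientation: [-0.114, 3.139, 0.0]
contact_force: [1.2, 0.9, 0.9]
grip_width: 0.0338
```

```bash
python3 - <<'E'
from h import *
s=st()
b=case((-50,3,99))
rows([((b[0],b[1],.42),0),((b[0],b[1],.2),.2)],YAW)
E
```

```text
{'clock': 1.2, 'joints': [-0.981, 0.111, 0.124, 1.638, -0.014, 1.394, 0.788], 'tcp_pos': [0.388, 0.363, 0.416], 'orientation': [-0.114, 3.139, 0.0], 'contact_force': [1.242, 0.882, 0.886], 'grip_width': 0.034}
[0.000,0.000,0.000,-0.066,-1.043,-0.010,0]
[0.000,0.000,0.000,-0.066,-1.043,0.540,0.2]
```

apply_moves --plan '[[[0, 0, 0, -0.07, -1, -0.01, 0.2], [0, 0, 0, -0.07, -1, -0.01, 0.2], [0, 0, 0, -0.07, -1, -0.01, 0.2], [0, 0, 0, -0.07, -1, -0.01, 0.2], [0, 0, 0, -0.07, -1, -0.01, 0.2], [0, 0, 0, -0.07, -1, -0.01, 0.2], [0, 0, 0, -0.07, -1, -0.01, 0.2], [0, 0, 0, -0.07, -1, 0.2, 0.2], [0, 0, 0, -0.07, -1, 0.54, 0.2], [0, 0, 0, -0.07, -1, 0.54, 0.2], [0, 0, 0, -0.07, -1, 0.54, 0.2], [0, 0, 0, -0.07, -1, 0.54, 0.2]]]'

```text
clock: 2.2
tcp_pos: [0.4416, -0.0178, 0.2373]
orientation: [-0.113, 3.138, 0.001]
contact_force: [1.3, 0.3, -0.4]
grip_width: 0.0342
```

```bash
python3 - <<'E'
from h import *
s=st()
b=case((-50,3,99))
rows([(b+[0,0,.06],.2),(b+G,.2)],YAW)
E
```

```text
{'clock': 2.2, 'joints': [-0.597, 0.068, 0.529, 2.106, -0.042, 0.975, 1.597], 'tcp_pos': [0.442, -0.018, 0.237], 'orientation': [-0.113, 3.138, 0.001], 'contact_force': [1.318, 0.287, -0.356], 'grip_width': 0.034}
[0.000,0.001,0.000,-0.001,-0.084,0.196,0.2]
[0.000,0.001,0.000,-0.000,-0.084,0.393,0.2]
```

apply_moves --plan '[[[0, 0, 0, 0, -0.06, 0.15, 0.2], [0, 0, 0, 0, -0.06, 0.15, 0.2], [0, 0, 0, 0, -0.06, 0.15, 0.2], [0, 0, 0, 0, -0.06, 0.15, 0.2]]]'

```text
clock: 2.53
tcp_pos: [0.443, -0.041, 0.1782]
orientation: [0.111, -3.137, 0.001]
contact_force: [1.0, 0.6, 0.2]
grip_width: 0.0341
```

```bash
python3 - <<'E'
from h import *
s=st()
b=case((-50,3,99))
rows([(b+[0,0,.06],.2),(b+G,.2)],YAW)
t=grab('top')['pixels'];s=grab('scene')['pixels']
a=cv2.resize(t[185:285,255:345],None,fx=4.4,fy=4.4,interpolation=cv2.INTER_CUBIC)
b=cv2.resize(s[165:265,232:332],None,fx=4,fy=4,interpolation=cv2.INTER_CUBIC)
c=np.zeros((440,800,3),np.uint8);c[:440,:396]=a;c[:400,400:800]=b
cv2.imwrite('pics/crop2.png',c)
E
```

```text
{'clock': 2.533, 'joints': [-0.536, 0.174, 0.548, 2.165, -0.121, 0.834, 1.729], 'tcp_pos': [0.443, -0.041, 0.178], 'orientation': [0.111, -3.137, 0.001], 'contact_force': [1.032, 0.587, 0.173], 'grip_width': 0.034}
[-0.000,-0.001,-0.000,-0.002,-0.025,0.048,0.2]
[-0.000,-0.001,-0.000,-0.002,-0.025,0.246,0.2]
```

View pics/crop2.png

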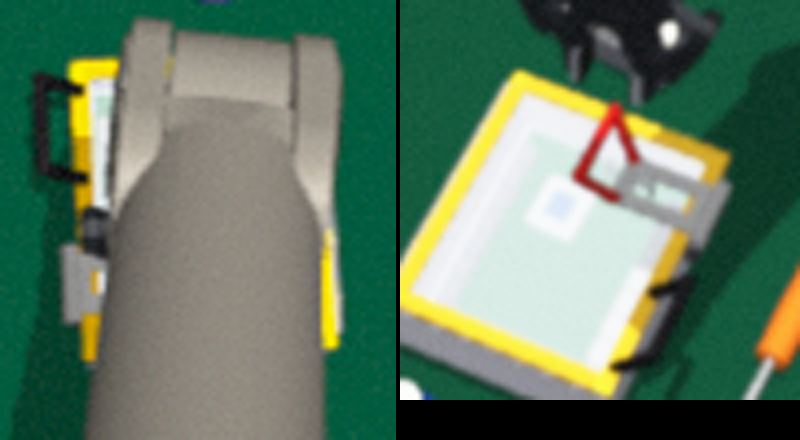

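The scene crop shows the open fingers at about (575,75) and (638,95), directly above the red bar at (600,140). They are aligned to straddle it, so I'll descend and close.

apply_moves --plan '[[[0, 0, 0, 0, -0.025, 0.1, 0.2], [0, 0, 0, 0, -0.025, 0.17, 0.2], [0, 0, 0, 0, -0.025, 0.22, 0.2], [0, 0, 0, 0, -0.025, 0.246, 0.2], [0, 0, 0, 0, -0.025, 0.246, 0.2], [0, 0, 0, 0, -0.025, 0.246, 1], [0, 0, 0, 0, -0.025, 0.246, 1], [0, 0, 0, 0, -0.025, 0.246, 1], [0, 0, 0, 0, -0.025, 0.246, 1], [0, 0, 0, 0, -0.025, 0.246, 1], [0, 0, 0, 0, -0.025, 0.246, 1]]]' --force 25

```text
clock: 3.55
tcp_pos: [0.446, -0.0513, 0.0816]
orientation: [-0.112, 3.136, -0.0]
contact_force: [-1.3, -4.5, 9.0]
grip_width: 0.009
```

```bash
python3 - <<'E'
from h import *
s=st()
print((np.array(s['tcp_pos'])-G*1-case((-50,3,99))).round(4))
wp=[]
p0=np.array(s['tcp_pos'])
f=lambda a:case((-50,88-85*np.cos(a)+35*np.sin(a),64+85*np.sin(a)+35*np.cos(a)))
for a in np.linspace(.2,2.0,10): wp.append((p0+f(a)-f(0),1))
rows(wp)
E
```

```text
{'clock': 3.55, 'joints': [-0.424, 0.364, 0.478, 2.235, -0.296, 0.597, 1.915], 'tcp_pos': [0.446, -0.051, 0.082], 'orientation': [-0.112, 3.136, -0.0], 'contact_force': [-1.281, -4.549, 9.001], 'grip_width': 0.009}
[ 0.0016 -0.0003  0.0016]
[0.000,0.000,0.000,-0.000,0.022,-0.040,1]
[0.000,0.000,0.000,-0.000,0.051,-0.076,1]
[0.000,0.000,0.000,-0.000,0.086,-0.105,1]
[0.000,0.000,0.000,-0.001,0.127,-0.126,1]
[0.000,0.000,0.000,-0.001,0.171,-0.139,1]
[0.000,0.000,0.000,-0.001,0.217,-0.142,1]
[0.000,0.000,0.000,-0.001,0.263,-0.137,1]
[0.000,0.000,0.000,-0.001,0.306,-0.122,1]
[0.000,0.000,0.000,-0.001,0.346,-0.100,1]
[0.000,0.000,0.000,-0.001,0.380,-0.069,1]
```

apply_moves --plan '[[[0, 0, 0, 0, 0.01, -0.02, 1], [0, 0, 0, 0, 0.022, -0.04, 1], [0, 0, 0, 0, 0.036, -0.059, 1], [0, 0, 0, 0, 0.051, -0.076, 1], [0, 0, 0, 0, 0.068, -0.091, 1], [0, 0, 0, 0, 0.086, -0.105, 1], [0, 0, 0, 0, 0.106, -0.116, 1], [0, 0, 0, 0, 0.127, -0.126, 1], [0, 0, 0, 0, 0.149, -0.134, 1], [0, 0, 0, 0, 0.171, -0.139, 1], [0, 0, 0, 0, 0.194, -0.141, 1], [0, 0, 0, 0, 0.217, -0.142, 1]]]'

```text
clock: 4.55
tcp_pos: [0.4396, 0.0362, 0.1382]
orientation: [-0.113, 3.136, 0.001]
contact_force: [3.6, -1.8, -4.4]
grip_width: 0.0089
```

```bash
python3 - <<'E'
from h import *
s=st()
f=lambda a:case((-50,88-85*np.cos(a)+35*np.sin(a),64+85*np.sin(a)+35*np.cos(a)))+G+[.0015,0,.0015]
rows([(f(a),1) for a in np.linspace(1.2,2.05,9)])
E
```

```text
{'clock': 4.55, 'joints': [-0.672, 0.237, 0.516, 2.213, -0.175, 0.726, 1.606], 'tcp_pos': [0.44, 0.036, 0.138], 'orientation': [-0.113, 3.136, 0.001], 'contact_force': [3.574, -1.827, -4.408], 'grip_width': 0.009}
[0.000,0.000,0.000,-0.000,-0.002,-0.001,1]
[0.000,0.000,0.000,-0.000,0.023,0.001,1]
[0.000,0.000,0.000,-0.000,0.047,0.006,1]
[0.000,0.000,0.000,-0.000,0.070,0.013,1]
[0.000,0.000,0.000,-0.000,0.093,0.022,1]
[0.000,0.000,0.000,-0.000,0.114,0.034,1]
[0.000,0.000,0.000,-0.000,0.134,0.047,1]
[0.000,0.000,0.000,-0.000,0.153,0.063,1]
[0.000,0.000,0.000,-0.000,0.169,0.081,1]
```

Low forces and on track, so I'll finish the swing, then open partly and lift.

apply_moves --plan '[[[0, 0, 0, 0, 0.023, 0.001, 1], [0, 0, 0, 0, 0.047, 0.006, 1], [0, 0, 0, 0, 0.07, 0.013, 1], [0, 0, 0, 0, 0.093, 0.022, 1], [0, 0, 0, 0, 0.114, 0.034, 1], [0, 0, 0, 0, 0.134, 0.047, 1], [0, 0, 0, 0, 0.153, 0.063, 1], [0, 0, 0, 0, 0.169, 0.081, 1], [0, 0, 0, 0, 0.169, 0.081, 0.5], [0, 0, 0, 0, 0.169, 0.081, 0.4], [0, 0, 0, 0, 0.169, 0.081, 0.4], [0, 0, 0, 0, 0.169, 0.081, 0.4]]]'

```text
clock: 5.55
tcp_pos: [0.4322, 0.1029, 0.1043]
orientation: [0.113, -3.138, 0.0]
contact_force: [-0.8, 0.6, 0.5]
grip_width: 0.0257
```

```bash
python3 - <<'E'
from h import *
s=st()
b=case((50,102,101))
p=np.array(s['tcp_pos'])
rows([(p+[0,0,.11],.4),((b[0],b[1],p[2]+.11),.3),(b+[0,0,.035],.2),(b+G+[0,0,.001],.2)],YAW)
E
```

```text
{'clock': 5.55, 'joints': [-0.763, 0.308, 0.458, 2.226, -0.224, 0.652, 1.498], 'tcp_pos': [0.432, 0.103, 0.104], 'orientation': [0.113, -3.138, 0.0], 'contact_force': [-0.789, 0.644, 0.479], 'grip_width': 0.026}
[-0.000,-0.001,0.000,0.000,-0.000,-0.275,0.4]
[-0.000,-0.001,0.000,-0.252,-0.139,-0.275,0.3]
[-0.000,-0.001,0.000,-0.253,-0.139,-0.080,0.2]
[-0.000,-0.001,0.000,-0.253,-0.139,0.053,0.2]
```

apply_moves --plan '[[[0, 0, 0, 0, 0, -0.1, 0.4], [0, 0, 0, 0, 0, -0.2, 0.4], [0, 0, 0, 0, 0, -0.275, 0.4], [0, 0, 0, 0, 0, -0.275, 0.4], [0, 0, 0, -0.1, -0.06, -0.275, 0.2], [0, 0, 0, -0.18, -0.1, -0.275, 0.2], [0, 0, 0, -0.253, -0.139, -0.275, 0.2], [0, 0, 0, -0.253, -0.139, -0.275, 0.2], [0, 0, 0, -0.253, -0.139, -0.2, 0.2], [0, 0, 0, -0.253, -0.139, -0.15, 0.2], [0, 0, 0, -0.253, -0.139, -0.15, 0.2], [0, 0, 0, -0.253, -0.139, -0.15, 0.2]]]'

```text
clock: 6.55
tcp_pos: [0.5368, 0.0547, 0.1638]
orientation: [0.113, -3.136, 0.001]
contact_force: [0.7, 0.2, 1.2]
grip_width: 0.0342
```

```bash
python3 - <<'E'
from h import *
s=st()
b=case((50,102,101))
rows([(b+G+[0,0,.001],.2)],YAW)
t=grab('top')['pixels'];s=grab('scene')['pixels']
a=cv2.resize(t[185:285,255:345],None,fx=4.4,fy=4.4,interpolation=cv2.INTER_CUBIC)
b=cv2.resize(s[165:265,232:332],None,fx=4,fy=4,interpolation=cv2.INTER_CUBIC)
c=np.zeros((440,800,3),np.uint8);c[:440,:396]=a;c[:400,400:800]=b
cv2.imwrite('pics/crop3.png',c)
E
```

```text
{'clock': 6.55, 'joints': [-0.654, 0.371, 0.546, 1.973, -0.249, 0.867, 1.668], 'tcp_pos': [0.537, 0.055, 0.164], 'orientation': [0.113, -3.136, 0.001], 'contact_force': [0.734, 0.165, 1.208], 'grip_width': 0.034}
[-0.000,-0.001,0.000,-0.001,0.000,0.202,0.2]
```

View pics/crop3.png

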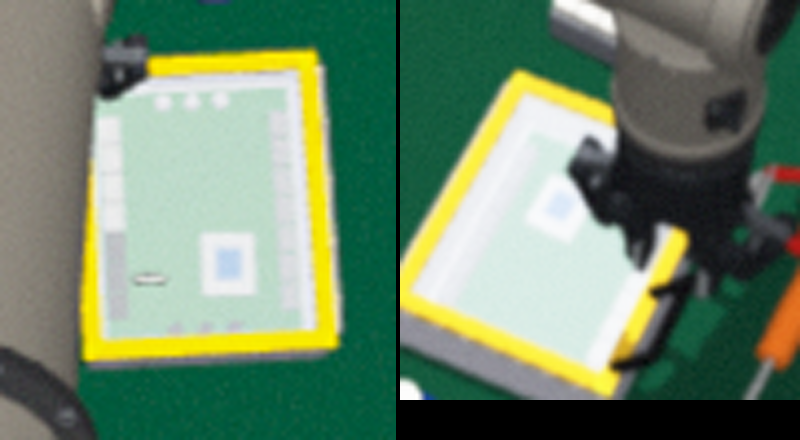

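The hasp is off: its red bar is now at about (790,175-245) in the scene crop, to the right of the case. The fingers are above the black bar at about (660,280), and the module shows clearly in the top crop, centred at (228,264). Next I'll grip the lid bar.

apply_moves --plan '[[[0, 0, 0, 0, 0, 0.07, 0.2], [0, 0, 0, 0, 0, 0.13, 0.2], [0, 0, 0, 0, 0, 0.18, 0.2], [0, 0, 0, 0, 0, 0.202, 0.2], [0, 0, 0, 0, 0, 0.202, 0.2], [0, 0, 0, 0, 0, 0.202, 1], [0, 0, 0, 0, 0, 0.202, 1], [0, 0, 0, 0, 0, 0.202, 1], [0, 0, 0, 0, 0, 0.202, 1], [0, 0, 0, 0, 0, 0.202, 1]]]' --force 30

```text
clock: 7.48
tcp_pos: [0.5395, 0.0544, 0.0853]
orientation: [-0.112, 3.137, 0.0]
contact_force: [-0.3, -3.8, 7.8]
grip_width: 0.009
```

```bash
cat >> h.py <<'E'
lidp=lambda a:case((50,-83+185*np.cos(a)-45*np.sin(a),56+185*np.sin(a)+45*np.cos(a)))+G
E
python3 - <<'E'
from h import *
s=st()
p0=np.array(s['tcp_pos']);print((p0-lidp(0)).round(4))
rows([(p0+lidp(a)-lidp(0),1) for a in np.arange(.075,.91,.075)])
E
```

```text
{'clock': 7.483, 'joints': [-0.592, 0.49, 0.481, 2.023, -0.343, 0.703, 1.747], 'tcp_pos': [0.539, 0.054, 0.085], 'orientation': [-0.112, 3.137, 0.0], 'contact_force': [-0.271, -3.822, 7.839], 'grip_width': 0.009}
[ 0.0023 -0.0004  0.0033]
[0.000,0.000,0.000,-0.000,-0.010,-0.034,1]
[0.000,0.000,0.000,-0.000,-0.022,-0.068,1]
[0.000,0.000,0.000,-0.000,-0.037,-0.100,1]
[0.000,0.000,0.000,-0.000,-0.054,-0.132,1]
[0.000,0.000,0.000,-0.000,-0.073,-0.162,1]
[0.000,0.000,0.000,-0.001,-0.095,-0.190,1]
[0.000,0.000,0.000,-0.001,-0.119,-0.217,1]
[0.000,0.000,0.000,-0.001,-0.144,-0.241,1]
[0.000,0.000,0.000,-0.001,-0.172,-0.264,1]
[0.000,0.000,0.000,-0.001,-0.201,-0.285,1]
[0.000,0.000,0.000,-0.001,-0.231,-0.304,1]
[0.000,0.000,0.000,-0.001,-0.263,-0.320,1]
```

apply_moves --plan '[[[0, 0, 0, 0, -0.01, -0.034, 1], [0, 0, 0, 0, -0.022, -0.068, 1], [0, 0, 0, 0, -0.037, -0.1, 1], [0, 0, 0, 0, -0.054, -0.132, 1], [0, 0, 0, 0, -0.073, -0.162, 1], [0, 0, 0, 0, -0.095, -0.19, 1], [0, 0, 0, 0, -0.119, -0.217, 1], [0, 0, 0, 0, -0.144, -0.241, 1], [0, 0, 0, 0, -0.172, -0.264, 1], [0, 0, 0, 0, -0.201, -0.285, 1], [0, 0, 0, 0, -0.231, -0.304, 1], [0, 0, 0, 0, -0.263, -0.32, 1]]]'

```text
clock: 8.48
tcp_pos: [0.5465, -0.0465, 0.2141]
orientation: [-0.118, 3.138, 0.009]
contact_force: [-1.9, 4.7, 5.1]
grip_width: 0.0086
```

```bash
python3 - <<'E'
from h import *
s=st()
rows([(lidp(a)+[.0015,0,.002],1) for a in np.arange(.9,1.81,.075)])
E
```

```text
{'clock': 8.483, 'joints': [-0.504, 0.321, 0.594, 1.91, -0.222, 0.973, 1.838], 'tcp_pos': [0.547, -0.046, 0.214], 'orientation': [-0.118, 3.138, 0.009], 'contact_force': [-1.859, 4.717, 5.13], 'grip_width': 0.009}
[0.000,0.000,0.000,0.002,-0.009,0.005,1]
[0.000,0.000,0.000,0.002,-0.042,-0.009,1]
[0.000,0.000,0.000,0.002,-0.076,-0.020,1]
[0.000,0.000,0.000,0.002,-0.110,-0.029,1]
[0.000,0.000,0.000,0.002,-0.146,-0.035,1]
[0.000,0.000,0.000,0.002,-0.181,-0.039,1]
[0.000,0.000,0.000,0.003,-0.217,-0.040,1]
[0.000,0.000,0.000,0.003,-0.252,-0.038,1]
[0.000,0.000,0.000,0.003,-0.288,-0.033,1]
[0.000,0.000,0.000,0.003,-0.323,-0.026,1]
[0.000,0.000,0.000,0.003,-0.357,-0.017,1]
[0.000,0.000,0.000,0.003,-0.391,-0.004,1]
[0.000,0.000,0.000,0.004,-0.423,0.010,1]
```

apply_moves --plan '[[[0, 0, 0, 0.002, -0.042, -0.009, 1], [0, 0, 0, 0.002, -0.076, -0.02, 1], [0, 0, 0, 0.002, -0.11, -0.029, 1], [0, 0, 0, 0.002, -0.146, -0.035, 1], [0, 0, 0, 0.002, -0.181, -0.039, 1], [0, 0, 0, 0.003, -0.217, -0.04, 1], [0, 0, 0, 0.003, -0.252, -0.038, 1], [0, 0, 0, 0.003, -0.288, -0.033, 1], [0, 0, 0, 0.003, -0.323, -0.026, 1], [0, 0, 0, 0.003, -0.357, -0.017, 1], [0, 0, 0, 0.003, -0.391, -0.004, 1], [0, 0, 0, 0.003, -0.405, 0.002, 1]]]'

```text
clock: 9.48
tcp_pos: [0.558, -0.2124, 0.2121]
orientation: [-0.112, 3.135, 0.0]
contact_force: [4.2, 2.4, 2.6]
grip_width: 0.009
```

apply_moves --plan '[[[0, 0, 0, 0, 0, 0, 0.5], [0, 0, 0, 0, 0, 0, 0.4], [0, 0, 0, 0, 0, 0, 0.4], [0, 0, 0, 0, 0, 0, 0.4]]]'

```text
clock: 9.82
tcp_pos: [0.5558, -0.2111, 0.211]
orientation: [0.114, -3.139, -0.001]
contact_force: [0.3, 0.9, -0.1]
grip_width: 0.0257
```

```bash
python3 - <<'E'
from h import *
s=st(); p=np.array(s['tcp_pos']); print((p-lidp(1.75)).round(4))
T=lambda L:np.array(L)/4.4+[255,185]-.4
d=grab('top'); print('module',atz(d,T([(228,264)]),[.02]).round(4))
rows([(p+[0,0,.2],.4),((.43,.15,.42),.2)],YAW)
E
```

```text
{'clock': 9.817, 'joints': [-0.213, 0.416, 0.623, 1.807, -0.283, 1.009, 2.165], 'tcp_pos': [0.556, -0.211, 0.211], 'orientation': [0.114, -3.139, -0.001], 'contact_force': [0.348, 0.921, -0.057], 'grip_width': 0.026}
[ 0.     -0.0043 -0.0001]
module [[ 0.4614 -0.0724  0.02  ]]
[0.000,-0.000,0.001,0.001,0.000,-0.500,0.4]
[0.000,-0.000,0.001,0.249,0.923,-0.522,0.2]
```

apply_moves --plan '[[[0, 0, 0, 0, 0, -0.1, 0.4], [0, 0, 0, 0, 0, -0.2, 0.4], [0, 0, 0, 0, 0, -0.3, 0.2], [0, 0, 0, 0, 0, -0.4, 0], [0, 0, 0, 0, 0, -0.5, 0], [0, 0, 0, 0.249, 0.923, -0.52, 0], [0, 0, 0, 0.249, 0.923, -0.52, 0], [0, 0, 0, 0.249, 0.923, -0.52, 0], [0, 0, 0, 0.249, 0.923, -0.52, 0], [0, 0, 0, 0.249, 0.923, -0.52, 0], [0, 0, 0, 0.249, 0.923, -0.52, 0], [0, 0, 0, 0.249, 0.923, -0.52, 0]]]'

```text
clock: 10.87
tcp_pos: [0.4586, 0.0654, 0.4174]
orientation: [-0.114, 3.139, 0.001]
contact_force: [2.0, 0.5, -0.1]
grip_width: 0.0425
```

```bash
python3 - <<'E'
from h import *
s=st()
rows([((.507,.413,.41),-.2)],YAW)
E
```

```text
{'clock': 10.867, 'joints': [-0.72, -0.04, 0.433, 1.785, 0.017, 1.392, 1.354], 'tcp_pos': [0.459, 0.065, 0.417], 'orientation': [-0.114, 3.139, 0.001], 'contact_force': [1.96, 0.509, -0.105], 'grip_width': 0.043}
[0.000,0.000,0.001,-0.184,0.858,0.019,-0.2]
```

apply_moves --plan '[[[0, 0, 0, -0.184, 0.858, 0.02, -0.1], [0, 0, 0, -0.184, 0.858, 0.02, -0.1], [0, 0, 0, -0.184, 0.858, 0.02, -0.1], [0, 0, 0, -0.184, 0.858, 0.02, -0.1], [0, 0, 0, -0.184, 0.858, 0.02, -0.1], [0, 0, 0, -0.184, 0.858, 0.02, -0.1], [0, 0, 0, -0.184, 0.858, 0.02, -0.1], [0, 0, 0, -0.184, 0.858, 0.02, -0.1], [0, 0, 0, -0.184, 0.858, 0.02, -0.1], [0, 0, 0, -0.184, 0.858, 0.02, -0.1], [0, 0, 0, -0.184, 0.858, 0.02, -0.1], [0, 0, 0, -0.184, 0.858, 0.02, -0.1]]]'

```text
clock: 11.87
tcp_pos: [0.509, 0.4101, 0.4091]
orientation: [-0.112, 3.139, -0.002]
contact_force: [-0.2, -0.9, 0.8]
grip_width: 0.0467
```

```bash
python3 - <<'E'
from h import *
s=st()
rows([((.507,.413,.345),-.1),((.507,.413,.287),-.1)],YAW)
ds=grab('scene');s=ds['pixels'];t=grab('top')['pixels']
c=np.zeros((500,800,3),np.uint8)
c[:500,:400]=cv2.resize(s[230:330,400:480],None,fx=5,fy=5,interpolation=cv2.INTER_CUBIC)
c[:400,400:]=cv2.resize(t[160:260,240:340],None,fx=4,fy=4,interpolation=cv2.INTER_CUBIC)
cv2.imwrite('pics/crop4.png',c)
E
```

```text
{'clock': 11.867, 'joints': [-0.962, 0.345, 0.266, 1.372, -0.089, 1.436, 0.943], 'tcp_pos': [0.509, 0.41, 0.409], 'orientation': [-0.112, 3.139, -0.002], 'contact_force': [-0.207, -0.937, 0.833], 'grip_width': 0.047}
[-0.000,0.000,0.000,0.005,0.008,0.160,-0.1]
[-0.000,0.000,0.000,0.005,0.008,0.305,-0.1]
```

View pics/crop4.png

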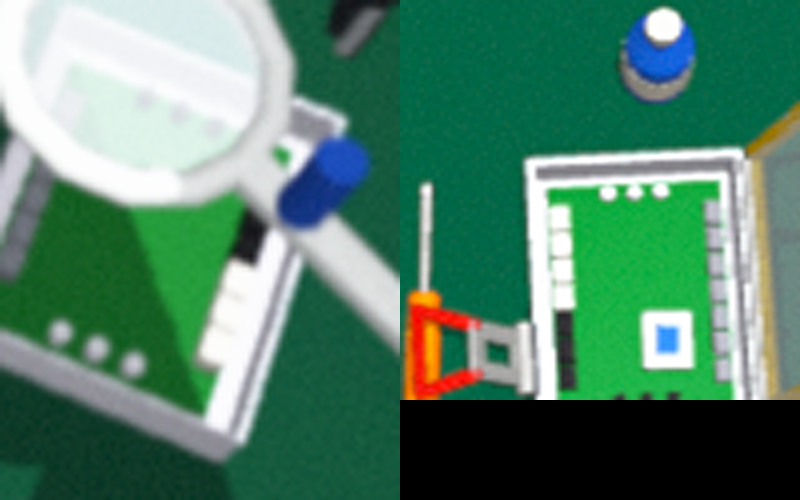

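The lid now stands open and the hasp leans outward. In the top crop the module is centred at (668,340) with the lid clear of it. In the scene crop the blue post is unmoved at (330,180), so I'll descend onto it.

apply_moves --plan '[[[0, 0, 0, 0.005, 0.008, 0.08, -0.1], [0, 0, 0, 0.005, 0.008, 0.14, -0.1], [0, 0, 0, 0.005, 0.008, 0.2, -0.1], [0, 0, 0, 0.005, 0.008, 0.26, -0.1], [0, 0, 0, 0.005, 0.008, 0.305, -0.1], [0, 0, 0, 0.005, 0.008, 0.305, -0.1], [0, 0, 0, 0.005, 0.008, 0.305, 1], [0, 0, 0, 0.005, 0.008, 0.305, 1], [0, 0, 0, 0.005, 0.008, 0.305, 1], [0, 0, 0, 0.005, 0.008, 0.305, 1], [0, 0, 0, 0.005, 0.008, 0.305, 1]]]' --force 50

```text
clock: 12.88
tcp_pos: [0.5076, 0.4142, 0.2892]
orientation: [-0.112, 3.137, 0.002]
contact_force: [-0.2, -3.2, 5.9]
grip_width: 0.0206
```

```bash
python3 - <<'E'
from h import *
from scipy.optimize import least_squares
s=st(); p=np.array(s['tcp_pos'])
d=grab('top'); m=atz(d,[(306.6,244.6)],[.02])[0]; print('module',m.round(4))
P=np.array([.7125,.3168]); M=(m[:2]+[.461,-.0722])/2; print('M',M)
f=lambda q,L:P+.32*np.array([np.cos(q[0]),np.sin(q[0])])+L*np.array([np.cos(q[0]+q[1]),np.sin(q[0]+q[1])])
q0=least_squares(lambda q:f(q,.22)-p[:2],[1.95,2.36]).x; q1=least_squares(lambda q:f(q,.31)-M,[3.4,1.49]).x
print(q0,q1,'lens now',f(q0,.31),'grip target',f(q1,.22),'elbow',f(q1,0))
g=f(q1,.22); 
print([least_squares(lambda q:f(q,.22)-(p[:2]+(g-p[:2])*t),q0+(q1-q0)*t).x.round(2).tolist() for t in np.linspace(0,1,6)])
rows([((*(p[:2]+(g-p[:2])*t),p[2]),1) for t in (.5,1)])
E
```

```text
{'clock': 12.883, 'joints': [-0.958, 0.403, 0.247, 1.554, -0.102, 1.195, 0.949], 'tcp_pos': [0.508, 0.414, 0.289], 'orientation': [-0.112, 3.137, 0.002], 'contact_force': [-0.237, -3.163, 5.9], 'grip_width': 0.021}
module [ 0.4614 -0.0729  0.02  ]
M [ 0.4611862  -0.07255095]
[1.94031772 2.35397253] [3.40943414 1.48878515] lens now [0.47105852 0.33190271] grip target [0.44455757 0.01589954] elbow [0.40390979 0.23211184]
[[1.94, 2.35], [2.3, 2.39], [2.65, 2.3], [2.93, 2.11], [3.18, 1.83], [3.41, 1.49]]
[0.000,0.000,0.000,0.114,-0.491,-0.001,1]
[0.000,0.000,0.000,0.228,-0.982,-0.002,1]
```

apply_moves --plan '[[[0, 0, 0, 0.007, -0.03, 0, 1], [0, 0, 0, 0.014, -0.06, 0, 1], [0, 0, 0, 0.021, -0.09, 0, 1], [0, 0, 0, 0.028, -0.12, 0, 1], [0, 0, 0, 0.035, -0.15, 0, 1], [0, 0, 0, 0.042, -0.18, 0, 1], [0, 0, 0, 0.049, -0.21, 0, 1], [0, 0, 0, 0.056, -0.24, 0, 1], [0, 0, 0, 0.063, -0.27, 0, 1], [0, 0, 0, 0.07, -0.3, 0, 1], [0, 0, 0, 0.077, -0.33, 0, 1], [0, 0, 0, 0.084, -0.36, 0, 1]]]'

```text
clock: 13.93
tcp_pos: [0.4835, 0.2716, 0.289]
orientation: [-0.12, 3.136, 0.009]
contact_force: [-2.7, 6.4, 4.5]
grip_width: 0.0205
```

```bash
python3 - <<'E'
from h import *
s=st(); rows([((.4446,.0159,.289),1)])
E
```

```text
{'clock': 13.933, 'joints': [-0.858, 0.224, 0.281, 1.796, -0.072, 1.125, 1.094], 'tcp_pos': [0.484, 0.272, 0.289], 'orientation': [-0.12, 3.136, 0.009], 'contact_force': [-2.721, 6.351, 4.501], 'grip_width': 0.02}
[0.000,0.000,0.000,0.146,-0.630,-0.004,1]
```

apply_moves --plan '[[[0, 0, 0, 0.008, -0.03, 0, 1], [0, 0, 0, 0.015, -0.06, 0, 1], [0, 0, 0, 0.022, -0.09, 0, 1], [0, 0, 0, 0.029, -0.12, 0, 1], [0, 0, 0, 0.036, -0.15, 0, 1], [0, 0, 0, 0.043, -0.18, 0, 1], [0, 0, 0, 0.05, -0.21, 0, 1], [0, 0, 0, 0.057, -0.24, 0, 1], [0, 0, 0, 0.064, -0.27, 0, 1], [0, 0, 0, 0.071, -0.3, 0, 1], [0, 0, 0, 0.078, -0.33, 0, 1], [0, 0, 0, 0.085, -0.36, 0, 1]]]'

```text
clock: 14.93
tcp_pos: [0.4612, 0.1238, 0.289]
orientation: [-0.116, 3.135, 0.006]
contact_force: [0.5, 4.3, 6.0]
grip_width: 0.0206
```

```bash
python3 - <<'E'
from h import *
s=st(); rows([((.4446,.0159,.289),1)])
E
```

```text
{'clock': 14.933, 'joints': [-0.727, 0.079, 0.36, 1.962, -0.034, 1.1, 1.292], 'tcp_pos': [0.461, 0.124, 0.289], 'orientation': [-0.116, 3.135, 0.006], 'contact_force': [0.523, 4.299, 6.027], 'grip_width': 0.021}
[0.000,0.000,0.000,0.061,-0.266,-0.001,1]
```

apply_moves --plan '[[[0, 0, 0, 0.007, -0.03, 0, 1], [0, 0, 0, 0.014, -0.06, 0, 1], [0, 0, 0, 0.021, -0.09, 0, 1], [0, 0, 0, 0.028, -0.12, 0, 1], [0, 0, 0, 0.035, -0.15, 0, 1], [0, 0, 0, 0.042, -0.18, 0, 1], [0, 0, 0, 0.049, -0.21, 0, 1], [0, 0, 0, 0.056, -0.235, 0, 1], [0, 0, 0, 0.059, -0.253, 0, 1], [0, 0, 0, 0.061, -0.262, 0, 1], [0, 0, 0, 0.061, -0.262, 0, 1], [0, 0, 0, 0.061, -0.262, 0, 1]]]'

```text
clock: 15.93
tcp_pos: [0.4452, 0.0159, 0.289]
orientation: [-0.11, 3.134, 0.002]
contact_force: [1.7, -0.4, 6.9]
grip_width: 0.0205
```

```bash
python3 - <<'E'
from h import *
s=st(); rows([((.4446,.0159,.289),1)])
ds=grab('scene');dt=grab('top');print('expected lens px',proj(ds,[.4612,-.0726,.273]),proj(dt,[.4612,-.0726,.273]))
s=ds['pixels'];t=dt['pixels']
c=np.zeros((400,800,3),np.uint8)
c[:,:400]=cv2.resize(s[120:250,220:350],(400,400),interpolation=cv2.INTER_CUBIC)
c[:,400:]=cv2.resize(t[180:310,230:360],(400,400),interpolation=cv2.INTER_CUBIC)
cv2.imwrite('pics/crop5.png',c)
E
```

```text
{'clock': 15.933, 'joints': [-0.616, 0.01, 0.451, 2.03, -0.006, 1.098, 1.479], 'tcp_pos': [0.445, 0.016, 0.289], 'orientation': [-0.11, 3.134, 0.002], 'contact_force': [1.708, -0.43, 6.914], 'grip_width': 0.021}
[0.000,0.000,0.000,0.001,0.000,-0.000,1]
expected lens px [[268.72291995 164.12067592]] [[312.6489503 228.8075159]]
```

View pics/crop5.png

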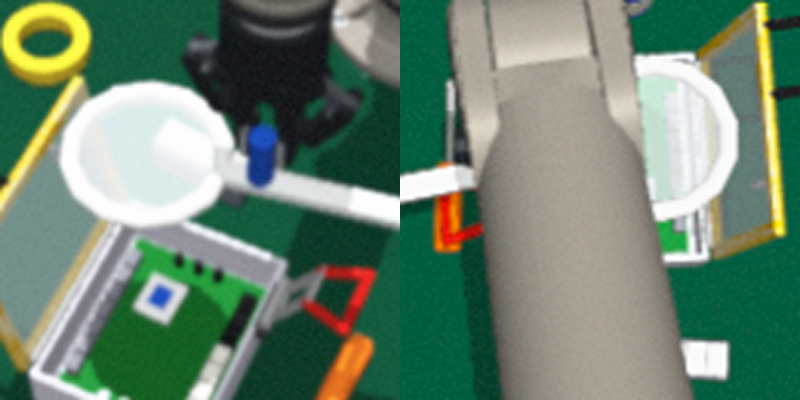

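The lens sits over the case: in the scene crop its rim is centred at about (147,154), and the blue post at (262,155) is still between the fingers. I'll release, lift clear and measure with an unobstructed view.

apply_moves --plan '[[[0, 0, 0, 0, 0, 0, 0.3], [0, 0, 0, 0, 0, 0, 0], [0, 0, 0, 0, 0, 0, 0], [0, 0, 0, 0, 0, 0, 0], [0, 0, 0, 0, 0, -0.08, 0], [0, 0, 0, 0, 0, -0.16, 0], [0, 0, 0, 0, 0, -0.25, 0], [0, 0, 0, 0, 0, -0.35, 0], [0, 0, 0, 0, 0, -0.35, 0]]]'

```text
clock: 16.78
tcp_pos: [0.4459, 0.0163, 0.434]
orientation: [-0.113, 3.129, 0.005]
contact_force: [1.0, -0.3, 0.4]
grip_width: 0.0427
```

```bash
python3 - <<'E'
from h import *
s=st(); rows([((.36,.40,.43),0)])
E
```

```text
{'clock': 16.783, 'joints': [-0.636, -0.091, 0.428, 1.791, 0.037, 1.423, 1.428], 'tcp_pos': [0.446, 0.016, 0.434], 'orientation': [-0.113, 3.129, 0.005], 'contact_force': [1.036, -0.325, 0.428], 'grip_width': 0.043}
[0.000,0.000,0.000,0.145,0.972,0.011,0]
```

apply_moves --plan '[[[0, 0, 0, 0.145, 0.97, 0, 0], [0, 0, 0, 0.145, 0.97, 0, 0], [0, 0, 0, 0.145, 0.97, 0, 0], [0, 0, 0, 0.145, 0.97, 0, 0], [0, 0, 0, 0.145, 0.97, 0, 0], [0, 0, 0, 0.145, 0.97, 0, 0], [0, 0, 0, 0.145, 0.97, 0, 0], [0, 0, 0, 0.145, 0.97, 0, 0], [0, 0, 0, 0.145, 0.97, 0, 0], [0, 0, 0, 0.145, 0.97, 0, 0], [0, 0, 0, 0.145, 0.97, 0, 0], [0, 0, 0, 0.145, 0.97, 0, 0]]]'

```text
clock: 17.78
tcp_pos: [0.357, 0.3992, 0.4261]
orientation: [0.116, -3.139, 0.003]
contact_force: [0.5, -0.5, 0.5]
grip_width: 0.0425
```

```bash
python3 - <<'E'
from h import *
s=st()
ds=grab('scene','scene6.png');dt=grab('top','top6.png')
c=np.zeros((400,800,3),np.uint8)
for d,n,x,y,k in((ds,'scene',220,120,0),(dt,'top',230,180,400)):
    th=np.linspace(0,2*np.pi,60)
    ring=proj(d,np.c_[.4612+.068*np.cos(th),-.0726+.068*np.sin(th),np.full(60,.273)])
    im=cv2.resize(d['pixels'][y:y+130,x:x+130],(400,400),interpolation=cv2.INTER_CUBIC)
    for q in ((ring-[x,y]+.5)*400/130): cv2.circle(im,tuple(int(v) for v in q),1,(0,0,255),-1)
    c[:,k:k+400]=im
cv2.imwrite('pics/crop6.png',c)
E
```

```text
{'clock': 17.783, 'joints': [-0.991, 0.12, 0.037, 1.604, -0.004, 1.42, 0.692], 'tcp_pos': [0.357, 0.399, 0.426], 'orientation': [0.116, -3.139, 0.003], 'contact_force': [0.499, -0.527, 0.452], 'grip_width': 0.043}
```

View pics/crop6.png

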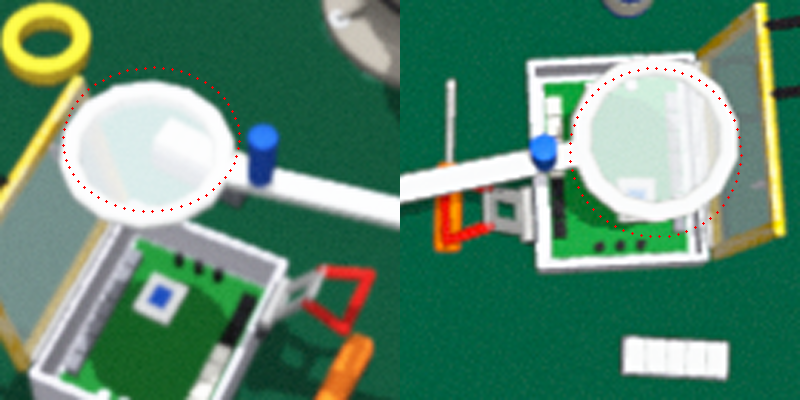

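View pics/scene6.png

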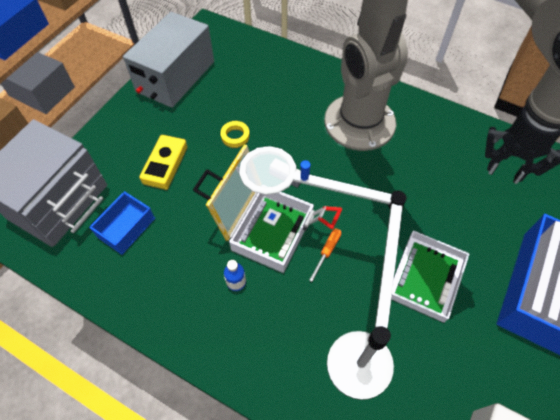

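The ring overlay, drawn at the target pose, shows the lens rim about 4 px off toward +x in both views (top rim centre (656,139) against ring centre (656,152)). Nothing else has moved: driver, flux, tape and relays are where they were. I'll refit the linkage with this data and correct.

```bash
python3 - <<'E'
from h import *
from scipy.optimize import least_squares
ds=grab('scene');dt=grab('top')
def tri(a,b):
    o1,D1=ray(dt,[a]);o2,D2=ray(ds,[b]);A=np.c_[D1[0],-D2[0]];s=np.linalg.lstsq(A,o2-o1,rcond=None)[0]
    P,Q=o1+s[0]*D1[0],o2+s[1]*D2[0];return (P+Q)/2,np.linalg.norm(P-Q)
k=130/400
tl=np.array([230+256*k,180+139*k])-.4; sl=np.array([220+148*k,120+153.5*k])-.4
L,e=tri(tl,sl);print('lens',L,e,atz(dt,[tl],[.269]),atz(ds,[sl],[.269]))
def blob(d,lo,hi,box):
    m=cv2.inRange(cv2.cvtColor(d['pixels'],cv2.COLOR_BGR2HSV),lo,hi);x0,y0,x1,y1=box
    ys,xs=np.nonzero(m[y0:y1,x0:x1]);return np.array([xs.mean()+x0,ys.mean()+y0]),len(xs)
bl=((105,120,60),(125,255,255)); bk=((0,0,0),(180,255,50))
pe=proj(dt,[.404,.232,.27])[0].astype(int);print(pe)
g=tri(blob(dt,*bl,(265,220,285,240))[0],blob(ds,*bl,(295,155,317,185))[0]);print('grip',g)
a=blob(dt,*bk,(pe[0]-14,pe[1]-14,pe[0]+14,pe[1]+14));b=blob(ds,*bk,(385,185,412,212));print(a,b)
E_=tri(a[0],b[0]);print('elbow',E_)
m=np.array([.4612,-.0726])
d_=lambda t:np.array([np.cos(t),np.sin(t)])
def f(v):
    P=v[:2];o=[(P-[.713,.317])/2]
    for q,G_,L_,E in((v[2:4],[.5076,.4142],[.4715,.331],[.5934,.6184]),(v[4:],[.4455,.0161],L[:2],E_[0][:2])):
        e=P+.32*d_(q[0]);o+=[e+.22*d_(q.sum())-G_,(e+.31*d_(q.sum())-L_)/1.5,(e-E)/1.5]
    return np.concatenate(o)*1e3
s=least_squares(f,[.7125,.3168,1.94,2.354,3.41,1.489]);v=s.x;print(v.round(3),s.fun.round(1).reshape(-1,2).tolist())
P=v[:2];F=lambda q,l:P+.32*d_(q[0])+l*d_(q.sum())
q=least_squares(lambda q:F(q,.31)-m,v[4:]).x
print('lens fit',F(v[4:],.31),'grip fit',F(v[4:],.22),'grip target',F(q,.22),'delta',F(q,.22)-F(v[4:],.22))
E
```

```text
lens [ 0.47199627 -0.07163333  0.2656607 ] 0.003876256339300499 [[ 0.47205133 -0.07320985  0.269     ]] [[ 0.47348091 -0.06849582  0.269     ]]
[187 249]
grip (array([0.45350849, 0.01684688, 0.30291488]), np.float64(0.00205087558219406))
(array([188.08666667, 249.96      ]), 150) (array([397.75706215, 197.85310734]), 177)
elbow (array([0.40218065, 0.23040184, 0.27437958]), np.float64(0.002871100287383559))
[0.71  0.318 1.941 2.368 3.418 1.508] [[-1.7, 0.7], [-0.2, 0.1], [0.4, 0.3], [0.2, -1.2], [2.9, -0.0], [-3.0, -0.2], [-0.3, 0.5]]
lens fit [ 0.46746226 -0.07186626] grip fit [0.44837413 0.01608624] grip target [0.4438866 0.015719 ] delta [-0.00448753 -0.00036724]
```

```bash
python3 - <<'E'
from h import *
s=st(); rows([((.4535,.0165,.42),0)]); print(R.from_rotvec(s['orientation']).as_matrix().round(3)[:2,:2])
E
```

```text
{'clock': 17.983, 'joints': [-0.989, 0.117, 0.039, 1.605, -0.004, 1.42, 0.691], 'tcp_pos': [0.358, 0.397, 0.427], 'orientation': [-0.109, 3.139, -0.0], 'contact_force': [-0.661, -0.435, 0.339], 'grip_width': 0.043}
[0.000,0.000,0.000,-0.171,-0.966,0.018,0]
[[-0.998 -0.069]
 [-0.069  0.998]]
```

apply_moves --plan '[[[0, 0, 0.5, -0.171, -0.966, 0, 0], [0, 0, 0.5, -0.171, -0.966, 0, 0], [0, 0, 0.5, -0.171, -0.966, 0, 0], [0, 0, 0.5, -0.171, -0.966, 0, 0], [0, 0, 0.5, -0.171, -0.966, 0, 0], [0, 0, 0.5, -0.171, -0.966, 0, 0], [0, 0, 0.5, -0.171, -0.966, 0, 0], [0, 0, 0.5, -0.171, -0.966, 0, 0], [0, 0, 0.5, -0.171, -0.966, 0, 0], [0, 0, 0.5, -0.171, -0.966, 0, 0], [0, 0, 0.5, -0.171, -0.966, 0, 0], [0, 0, 0.5, -0.171, -0.966, 0, 0]]]'

```text
clock: 18.98
tcp_pos: [0.4531, 0.0153, 0.4274]
orientation: [-2.071, -2.362, -0.002]
contact_force: [0.9, 0.4, -1.2]
grip_width: 0.0424
```

```bash
python3 - <<'E'
from h import *
s=st(); rows([((.4535,.0165,.40),0)],YAW+np.pi/2)
E
```

```text
{'clock': 18.983, 'joints': [-0.589, -0.063, 0.399, 1.783, 0.024, 1.415, -0.064], 'tcp_pos': [0.453, 0.015, 0.427], 'orientation': [-2.071, -2.362, -0.002], 'contact_force': [0.857, 0.441, -1.211], 'grip_width': 0.042}
[0.000,-0.000,0.019,0.003,0.001,0.069,0]
```

apply_moves --plan '[[[0, 0, 0.02, 0.003, 0.001, 0.07, -0.3], [0, 0, 0.02, 0.003, 0.001, 0.14, -0.3], [0, 0, 0.02, 0.003, 0.001, 0.2, -0.3], [0, 0, 0.02, 0.003, 0.001, 0.26, -0.3], [0, 0, 0.02, 0.003, 0.001, 0.32, -0.3], [0, 0, 0.02, 0.003, 0.001, 0.347, -0.3], [0, 0, 0.02, 0.003, 0.001, 0.347, -0.3], [0, 0, 0.02, 0.003, 0.001, 0.347, 1], [0, 0, 0.02, 0.003, 0.001, 0.347, 1], [0, 0, 0.02, 0.003, 0.001, 0.347, 1], [0, 0, 0.02, 0.003, 0.001, 0.347, 1], [0, 0, 0.02, 0.003, 0.001, 0.347, 1]]]' --force 60

```text
clock: 19.98
tcp_pos: [0.4544, 0.0194, 0.2896]
orientation: [2.13, 2.308, 0.003]
contact_force: [-2.2, -2.3, 7.1]
grip_width: 0.0207
```

```bash
python3 - <<'E'
from h import *
s=st(); p=np.array(s['tcp_pos']); rows([(p+[-.0095,-.0005,0],1),((.4442,.0158,p[2]),1)])
E
```

```text
{'clock': 19.983, 'joints': [-0.574, 0.033, 0.41, 2.007, -0.015, 1.103, -0.078], 'tcp_pos': [0.454, 0.019, 0.29], 'orientation': [2.13, 2.308, 0.003], 'contact_force': [-2.202, -2.261, 7.093], 'grip_width': 0.021}
[0.000,0.000,0.000,0.001,-0.024,-0.000,1]
[0.000,0.000,0.000,-0.007,-0.026,-0.000,1]
```

apply_moves --plan '[[[0, 0, 0, 0, -0.008, 0, 1], [0, 0, 0, 0, -0.016, 0, 1], [0, 0, 0, 0, -0.025, 0, 1], [0, 0, 0, 0, -0.025, 0, 1], [0, 0, 0, 0, -0.025, 0, 1], [0, 0, 0, 0, -0.025, 0, 0.3], [0, 0, 0, 0, -0.025, 0, -0.3], [0, 0, 0, 0, -0.025, 0, -0.3], [0, 0, 0, 0, -0.025, 0, -0.3], [0, 0, 0, 0, -0.025, -0.1, -0.3], [0, 0, 0, 0, -0.025, -0.2, -0.3], [0, 0, 0, 0, -0.025, -0.35, -0.3]]]'

```text
clock: 20.98
tcp_pos: [0.4426, 0.0186, 0.4106]
orientation: [-2.13, -2.308, 0.004]
contact_force: [2.3, 0.9, 0.2]
grip_width: 0.0556
```

```bash
python3 - <<'E'
from h import *
s=st(); rows([((.36,.40,.45),0)])
E
```

```text
{'clock': 20.983, 'joints': [-0.595, -0.075, 0.389, 1.83, 0.029, 1.384, -0.133], 'tcp_pos': [0.443, 0.019, 0.411], 'orientation': [-2.13, -2.308, 0.004], 'contact_force': [2.329, 0.944, 0.215], 'grip_width': 0.056}
[0.000,0.000,0.000,0.967,-0.130,-0.099,0]
```

apply_moves --plan '[[[0, 0, 0, 0, 0, -0.1, 0], [0, 0, 0, 0.967, -0.13, -0.1, 0], [0, 0, 0, 0.967, -0.13, -0.1, 0], [0, 0, 0, 0.967, -0.13, -0.1, 0], [0, 0, 0, 0.967, -0.13, -0.1, 0], [0, 0, 0, 0.967, -0.13, -0.1, 0], [0, 0, 0, 0.967, -0.13, -0.1, 0], [0, 0, 0, 0.967, -0.13, -0.1, 0], [0, 0, 0, 0.967, -0.13, -0.1, 0], [0, 0, 0, 0.967, -0.13, -0.1, 0], [0, 0, 0, 0.967, -0.13, -0.1, 0], [0, 0, 0, 0.967, -0.13, -0.1, 0]]]'

```text
clock: 21.98
tcp_pos: [0.358, 0.4044, 0.4483]
orientation: [-2.121, -2.316, 0.004]
contact_force: [-0.8, -0.4, -0.9]
grip_width: 0.0422
```

```bash
python3 - <<'E'
from h import *
s=st()
ds=grab('scene');dt=grab('top','top7.png')
c=np.zeros((400,800,3),np.uint8)
for d,n,x,y,k in((ds,'scene',220,120,0),(dt,'top',230,180,400)):
    th=np.linspace(0,2*np.pi,60)
    im=cv2.resize(d['pixels'][y:y+130,x:x+130],(400,400),interpolation=cv2.INTER_CUBIC)
    for z in(.257,.273):
      ring=proj(d,np.c_[.4612+.068*np.cos(th),-.0726+.068*np.sin(th),np.full(60,z)])
      for q in ((ring-[x,y]+.5)*400/130): cv2.circle(im,tuple(int(v) for v in q),1,(0,0,255) if z>.26 else (255,0,0),-1)
    c[:,k:k+400]=im
cv2.imwrite('pics/crop7.png',c)
def tri(a,b):
    o1,D1=ray(dt,[a]);o2,D2=ray(ds,[b]);A=np.c_[D1[0],-D2[0]];s=np.linalg.lstsq(A,o2-o1,rcond=None)[0]
    P,Q=o1+s[0]*D1[0],o2+s[1]*D2[0];return (P+Q)/2,np.linalg.norm(P-Q)
def blob(d,lo,hi,box):
    m=cv2.inRange(cv2.cvtColor(d['pixels'],cv2.COLOR_BGR2HSV),lo,hi);x0,y0,x1,y1=box
    ys,xs=np.nonzero(m[y0:y1,x0:x1]);return np.array([xs.mean()+x0,ys.mean()+y0]),len(xs)
bl=((105,120,60),(125,255,255)); bk=((0,0,0),(180,255,50))
g=tri(blob(dt,*bl,(265,220,288,245))[0],blob(ds,*bl,(293,150,317,183))[0]);print('grip',g)
e=tri(blob(dt,*bk,(173,235,203,265))[0],blob(ds,*bk,(380,180,412,212))[0]);print('elbow',e)
print('lens by extrapolation',e[0][:2]+(g[0]-e[0])[:2]*31/22)
E
```

```text
{'clock': 21.983, 'joints': [-0.955, 0.125, -0.006, 1.55, -0.001, 1.469, -0.874], 'tcp_pos': [0.358, 0.404, 0.448], 'orientation': [-2.121, -2.316, 0.004], 'contact_force': [-0.768, -0.378, -0.912], 'grip_width': 0.042}
grip (array([0.444991  , 0.01727861, 0.30312709]), np.float64(0.002172113964409223))
elbow (array([0.40155153, 0.23234024, 0.2739847 ]), np.float64(0.0034126189346048784))
lens by extrapolation [ 0.46276169 -0.07070115]
```

View pics/crop7.png

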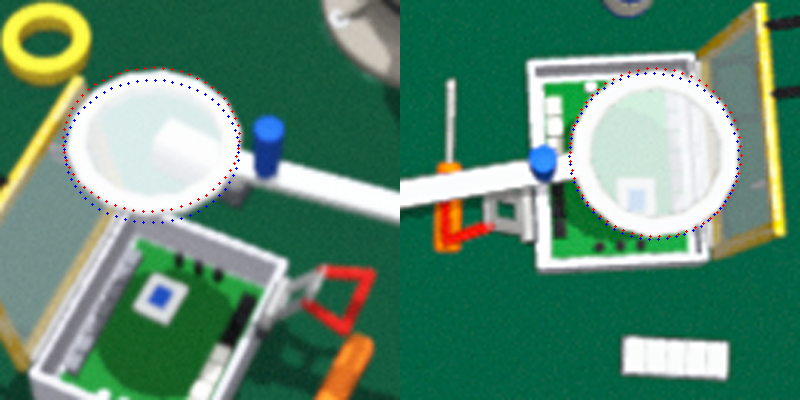

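The rim now coincides with the target rings in both views: about (152,146) in the scene crop and (655,152) in the top crop. The extrapolated lens centre is within about 3 mm of the module. The hasp and lid are open and the gripper is clear, so I'll hand in.

```bash
python3 -c "
from h import *
st(); print(r.hand_in())"
```

```text
{'clock': 22.083, 'joints': [-0.952, 0.122, -0.001, 1.553, 0.001, 1.469, -0.872], 'tcp_pos': [0.361, 0.4, 0.449], 'orientation': [2.129, 2.309, -0.003], 'contact_force': [0.302, -0.287, -0.093], 'grip_width': 0.043}
the job is handed in; nothing more can be done
None
```

The job is done and handed in at 22 s. I swung the hasp to about 2.05 rad, raised the lid to about 1.77 rad, then swung the magnifier round by its blue post and let go.

- **Lens:** the first release left it about 11 mm off in x, because the post had slipped along the pads. I gripped it again with the jaws turned a quarter turn and corrected it. The last pictures put the lens centre at about (0.463, -0.071) m and the module at (0.461, -0.073) m, so it is within about 3 mm.
- **Hasp, lid and bystanders:** the last views show the hasp and lid still open. None of the bystanders in the views I compared by eye looked moved; I did not measure their positions.
- **Forces and clearance:** the measured tool force at the end of each move stayed under about 10 N. The gripper finished clear of everything.
- **Disagreement:** the two camera views differed by 2–4 mm when triangulated, so the lens position is only known to that accuracy.

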